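# Step an x-y stage under a fixed probe and probe two sockets

## Robot

A 6-joint arm with a two-finger parallel gripper is mounted at the origin on a cart in front of the work surface, level with it; the furniture and walls round the work are solid. World frame = base frame: x ahead of the robot, y to its left, z up, the work surface at z = 0. Lengths are in mm, angles in rad, forces in N, time in s.
With the tool pointing down it reaches from about 350 to 950 mm from the base axis. Payload 17.4 kg.
Tool frame: the origin (TCP) lies on the mounting face of the last link; the fingertips stand 186 mm ahead of it and the grasp point (between the pads) lies manip.grasp_offset ahead of it (manip.grasp_offset is the distance from the TCP to the grasp point, in mm); z points along the fingers, y is the line along which they close (so a half turn about z gives the same grasp; the last joint's range is limited). The gripper opens to 93 mm and grips with 3 to 60 N. Pads are 15 mm wide; open, the fingers measure 128 mm over their backs; the gripper's body (75 mm by 188 mm) begins 65 mm behind the grasp point.
Start: joints at [1.255, 0.116, 1.442, -0, 1.584, -0.038], TCP at [185.121, 649.126, 404.746] pointing down, gripper open.
Joint ranges: [-2.83, 2.83], [-0.83, 2.19], [0.07, 2.5], [-1.14, 4.28], [0.01, 3], [-2.97, 2.97]. Speed limits (rad/s): [1.89, 1.89, 2.22, 3.14, 3.14, 3.14].

## Interface

Orientations are given as a rotation vector (axis times angle).
In Python, from station import manip, viewer gives the robot as it stands. The module is installed in compiled form; this text tells all that it offers.
- The arm moves only by the tool servo_tool, never from a script. Its argument "commands" is a list of rows, each an object of numbers: "dx", "dy", "dz": the shift along the tool's x, y, z in mm; "rx", "ry", "rz": the turn, a rotation vector about the tool's x, y, z in degrees; "hand": the opening, from 0 (shut) to 1 (fully open). In form: [{"dx": .., "dy": .., "dz": .., "rx": .., "ry": .., "rz": .., "hand": ..}, ...]. A call has 1 to 20 rows; each row shifts and turns the commanded pose from where the row before left it, along the tool's axes as they then stand; what a row does not reach is not made up. A row lasts 1/10 s, in which the tool goes at most 50 mm and 8.59 degrees, less where a joint would pass 70% of its speed; a pose out of reach is approached as far as the arm can. A call with a gripper value outside its range is refused whole. The fingers move at their own pace and stop on an object; "force" is the grip in N (left out, the last holds). Time passes only in rows, so rows that do not move let the fingers close. It gives the time, the measured TCP pose, the force, the opening and the grip force at its end, in the units of the state.
- manip.state(): the state, without advancing time (a new reading comes with each control period).
- viewer.snapshot(name): name is "scene" or "top" or "wrist"; returns (picture, depth): 400x640x3 uint8, red, green, blue; 400x640 float32, mm along the optical axis (not along the pixel's ray), 0 where there is no reading.
- viewer.camera_model(name): a dict with "camera_matrix" (3x3 intrinsics, pixels), "k1" (the pictures are not rectified: a ray, as slopes to the right and down, at radius r is drawn at 1 + k1 r^2 times it, then the intrinsics apply), "xyz" and "rotation" of the camera in the world; the wrist camera has in their place "T_tool_cam" (4x4, takes a point from camera to tool coordinates, whose origin is the TCP and whose axes are the flange's). Camera axes: x right, y down, z forward; pixel columns grow to the right and rows downward; lengths in mm; the calibration is good to about 2 mm. A picture is of the moment at which its call begins: read the wrist's pose just before it. camera_model takes no time and is no camera call.
- manip.close_job(): hands the job in; it is judged then, once.
The state is a dict: "clock": time; "q": joint angles; "dq": joint speeds; "tau": joint torques, N m; "tool_pos": TCP position; "ee_rot": TCP orientation; "contact_force": force on the tool from outside, world axes, zero at the start; "torque": the same for the moment, N m; "grip_width": finger opening in mm; "finger_force": force on a finger pad.
Only numpy, scipy, OpenCV 4.12 (cv2) and the standard library are available. Lean on these libraries where they do the work, as an engineer would, in place of code of your own. Each camera call takes 0.05 s, during which the arm holds its last target. There are 200 camera calls.

## Task

The brass plate on the x-y stage has to be tested at two of its six sockets. By pushing in the carrier's square pocket, slide the carrier until the near-left socket (seen from the robot) is under the fixed probe, press the probe's black cap gently all the way down so that the pin goes through that socket, and let it spring up; if the pin only lands on the plate, shift the carrier a little sideways and try again. Then do the same at the far-right socket and leave the carrier there with the probe up, without sending the pin through any other socket or shifting the things lying around.

Things in the scene. Friction and masses are not known exactly. Their poses are not given: they have to be found in the camera images.
- stage_base: Fixed base of the x-y stage, 370 x 210 mm dark steel plate; its x axis points away from the robot along the stage, its y axis to the left. Origin: on the bench surface straight below the probe's pin. A column 45 x 70 mm, 146 mm high, stands at its x = +145 mm; an arm at height 114 to 140 mm runs from it to the probe. Its x-y position and yaw (up to 0.3 rad either way) differ from start to start.
- saddle (a joint): Position of the stage along the base's x axis, m, -0.032 to 0.032, positive = carrier farther from the robot. Slides with about 2 N friction and stays where it is left. With the saddle at +0.020 the near row of sockets is under the pin, at -0.020 the far row.
- carrier (a joint): Position of the aluminium carrier along the base's y axis, m, -0.042 to 0.042, positive = left; it rides on the saddle, about 2 N friction, stays where it is left. Deck 130 mm wide (y), 275 mm long (x). The value that brings a left-hand socket under the pin is nominally -0.030, a middle one 0, a right-hand one +0.030, but see plate_middle: the true value is up to 0.005 off.
- plate_middle (a point): On the carrier, nominal middle of the brass plate's top (78 in x, 105 in y, 10 mm thick; top 74 mm above the bench). Six through sockets, 12 mm wide: rows at x = -20 and +20 mm, each at y = -30, 0, +30 mm. The plate is clamped up to 5 mm off nominal along y (all sockets alike, differs each start, exact in x); no reading shows this: find it by touch or by eye. Axes as the base's.
- pocket (a point): Middle of the mouth of the carrier's square pocket, at the end of the carrier near the robot: 70 x 70 mm inside, 30 mm deep, mouth 86 mm above the bench, floor 56 mm above it, open at the top. It lies 150 mm towards the robot from the plate's middle. Walls: 35 mm (near), 25 mm (far), 30 mm (sides) thick. Shut fingers put in from above can push its walls in all four directions.
- probe (a joint): How far the probe is pressed down, m: 0 = up, 0.020 = fully down on its stop. Spring: 3 N at the start of the stroke, 7 N at the end; springs up when released. Over plain plate the pin is stopped at about 0.006; it goes deeper only in a socket. While it is in a socket the carrier is locked.
- cap_top (a point): Centre of the top of the probe's black cap, a disc 44 mm in diameter, 12 mm thick; 178 mm above the bench when the probe is up. Press straight down here. The cap stays clear of the arm that carries the probe through the whole stroke.
- pin_tip (a point): Centre of the flat lower end of the probe's steel pin, 7 mm in diameter (2.5 mm play all round in a socket); 80 mm above the bench when up, that is 6 mm above the plate. It moves straight down, its x-y position is fixed.
- tape_black: Roll of black tape, 74 mm across, 19 mm high, beside the stage on the right; bystander. Origin under its centre.
- contactor: Black contactor, 60 x 70 x 74 mm, beside the stage on the left; bystander. Origin under its centre.
- side_cutters: Side cutters with red handles, 151 mm long, 12 mm high, on the bench to the right of the stage; bystander. Origin under its centre.
- multimeter: Multimeter, 155 x 76 x 44 mm, lying at the left; bystander. Origin under its centre.
- caliper: Caliper, 235 mm long, 73 mm wide, 16 mm high, lying at the left; bystander. Origin under its centre.

How it is judged:
By the outcome, as a careful person would: the job done as asked, in the order asked, and still so for the second after the job is handed in, with the robot touching nothing.
It also fails if it takes over 72 s, if anything falls off the work surface, if the arm or the gripper's body presses on something with over 40 N, if the wrist force passes 120 N, or if a joint passes its speed limit or range.

## Working session

There is one attempt and no reset: what is moved stays moved. The work goes in short steps, Python scripts to look and compute and a tool call to move; the robot and the scene stay as the last step left them, time stands still between calls to the robot, and variables do not carry over. Pictures are saved under pics/ and viewed, at most 10 in all, crops included, and the job is handed in when it is done.

Besides the shell and the picture viewer there is one more tool, called after "Emit:" as name([rows], argument=value, ...), one row to a line, values as JSON. servo_tool: Moves the arm, as the interface text tells. Its arguments: {"type":"object","properties":{"commands":{"type":"array"},"force":{"type":"number"}},"required":["commands"]}

```bash
mkdir -p pics; cat > h.py <<'E'
import numpy as np, cv2
from scipy.spatial.transform import Rotation as R
from station import manip, viewer
def cam(name, st=None):
    m=viewer.camera_model(name)
    K=np.array(m["camera_matrix"])
    if "T_tool_cam" in m:
        T=np.array(m["T_tool_cam"]); Rt=R.from_rotvec(st["ee_rot"]).as_matrix()
        return K,m["k1"],Rt@T[:3,3]+np.array(st["tool_pos"]),Rt@T[:3,:3]
    return K,m["k1"],np.array(m["xyz"]),np.array(m["rotation"])
def rays(c,uv):
    K,k1,p,Rm=c
    uv=np.atleast_2d(np.array(uv,float))
    d=cv2.undistortPoints(uv.reshape(-1,1,2),K,np.array([k1,0,0,0,0.])).reshape(-1,2)
    return np.c_[d,np.ones(len(d))]
def plane(c,uv,z):
    r=rays(c,uv)@c[3].T
    return c[2]+r*((z-c[2][2])/r[:,2:3])
def deproj(c,uv,dep):
    return c[2]+(rays(c,uv)*np.atleast_1d(dep)[:,None])@c[3].T
def proj(c,P):
    K,k1,p,Rm=c
    q=(np.atleast_2d(P)-p)@Rm
    return cv2.projectPoints(q.reshape(-1,1,3),np.zeros(3),np.zeros(3),K,np.array([k1,0,0,0,0.]))[0].reshape(-1,2)
def save(n,img): cv2.imwrite(f"pics/{n}.png",cv2.cvtColor(img,cv2.COLOR_RGB2BGR))
E
python3 - <<'E'
from h import *
st=manip.state(); print({k:np.round(v,3) for k,v in st.items()}, manip.grasp_offset)
for n in("scene","top"):
    a,d=viewer.snapshot(n); save(n+"0",a); np.savez(n+"0.npz",a=a,d=d)
    c=cam(n); print(n,c[2],np.round(c[3],3).tolist(),c[0].tolist(),c[1])
print(viewer.camera_model("wrist"))
E
```

```text
{'clock': np.float64(0.0), 'q': array([ 1.255,  0.116,  1.442, -0.   ,  1.584, -0.038]), 'dq': array([-0.001, -0.   , -0.001, -0.001,  0.   ,  0.002]), 'tau': array([-3.0000e-03, -7.2127e+01, -6.2258e+01,  7.8000e-02,  2.4000e-02,
       -0.0000e+00]), 'tool_pos': array([185.119, 649.124, 403.989]), 'ee_rot': array([-4.350e-01, -3.111e+00,  2.000e-03]), 'contact_force': array([-0.066,  0.34 ,  0.503]), 'torque': array([ 0.023, -0.032, -0.01 ]), 'finger_force': np.float64(0.0), 'grip_width': np.float64(93.385)} 167.3
scene [ 116.24515799 -446.74075623  927.68843443] [-2.272, 0.878, -0.315] [[436.1214623287449, 0.0, 318.62610134112896], [0.0, 436.1214623287449, 205.71906396632093], [0.0, 0.0, 1.0]] -0.05356201498194779
top [ 479.17221086  106.44776099 1229.1665773 ] [-2.156, 2.212, -0.112] [[428.0922642849702, 0.0, 316.4070237281615], [0.0, 428.0922642849702, 205.6515903781268], [0.0, 0.0, 1.0]] -0.002057106166089321
{'camera_matrix': array([[338.53214884,   0.        , 319.10581814],
       [  0.        , 338.53214884, 206.43614094],
       [  0.        ,   0.        ,   1.        ]]), 'k1': -0.005845404500811821, 'T_tool_cam': array([[ 8.58265001e-04, -9.60749751e-01, -2.77415174e-01,
         7.77057046e+01],
       [ 9.99999537e-01,  7.04053294e-04,  6.55499748e-04,
         2.67793488e-01],
       [-4.34456153e-04, -2.77415608e-01,  9.60749911e-01,
         1.91879433e+01],
       [ 0.00000000e+00,  0.00000000e+00,  0.00000000e+00,
         1.00000000e+00]])}
```

View pics/top0.png

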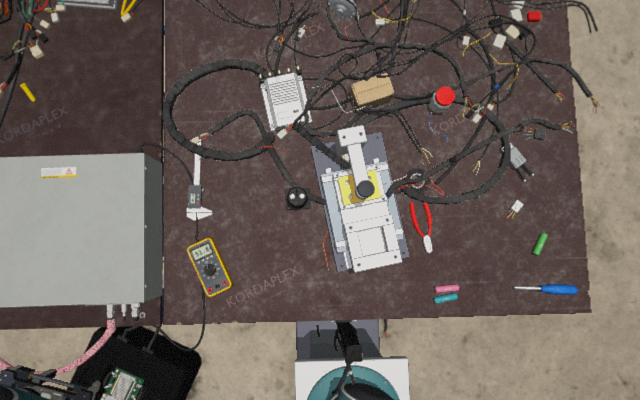

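View pics/scene0.png

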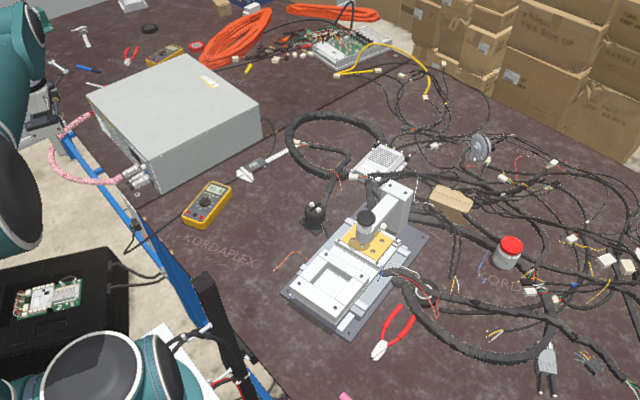

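The top view shows the cap at about (365,189), the brass plate at (362,188), the pocket's mouth at about (372,242) and the column's top at (350,135). The scene view shows the cap at (367,217) and the pocket at (327,278). Next I'll take measurements.

```bash
sed -i 's/np.array(m\["rotation"\])/R.from_rotvec(m["rotation"]).as_matrix()/' h.py
python3 - <<'E'
from h import *
c=cam("top"); z=np.load("top0.npz"); a,d=z["a"],z["d"]
cs=cam("scene"); zs=np.load("scene0.npz")
# cap: depth-band pixels around
v,u=np.mgrid[110:290,290:430]; uv=np.c_[u.ravel(),v.ravel()]
P=deproj(c,uv,d[110:290,290:430].ravel()); rgb=a[110:290,290:430].reshape(-1,3).astype(int)
def st(m,n): 
    q=P[m]; print(n,m.sum(),np.round(np.median(q,0),1))
    r=cv2.minAreaRect(q[:,:2].astype(np.float32)); print("  rect",np.round(r[0],1),np.round(r[1],1),round(r[2],1))
cap=(P[:,2]>165)&(P[:,2]<195)&(rgb.max(1)<90); st(cap,"cap")
column=(P[:,2]>125)&(P[:,2]<160)&(rgb.min(1)>120); st(column,"arm+col")
rim=(P[:,2]>78)&(P[:,2]<95); st(rim,"rim")
brass=(rgb[:,0]-rgb[:,2]>50)&(P[:,2]>55)&(P[:,2]<90); st(brass,"brass")
fl=(P[:,2]>50)&(P[:,2]<62); st(fl,"floor")
base=(P[:,2]>4)&(P[:,2]<30);st(base,"base")
print(np.histogram(P[:,2],bins=np.arange(-10,200,6)))
# scene cap
v,u=np.mgrid[195:245,345:395]; uv=np.c_[u.ravel(),v.ravel()]
Q=deproj(cs,uv,zs["d"][195:245,345:395].ravel()); g=zs["a"][195:245,345:395].reshape(-1,3)
m=(Q[:,2]>170)&(Q[:,2]<190)&(g.max(1)<90); print("scene cap",m.sum(),np.median(Q[m],0), (Q[m].max(0)+Q[m].min(0))/2)
save("crops",cv2.resize(a[110:290,290:430],None,fx=3.3,fy=3.3,interpolation=cv2.INTER_CUBIC))
E
```

```text
cap 211 [609.7 -32.6 176.5]
  rect [610.5 -32.6] [40.2 38.2] 89.9
arm+col 1010 [724.2 -15.9 140.6]
  rect [686.1 -20.2] [185.3  69.7] 10.3
rim 1721 [471.4 -59.7  84.6]
  rect [575.1 -22.9] [372.7 224.8] 36.1
brass 647 [622.7  -8.9  72.5]
  rect [542.4  -7.3] [123.1 288.1] 75.5
floor 1896 [557.7 -43.2  55. ]
  rect [607.1  47.5] [416.7 323.2] 53.0
base 4689 [704.5 -36.8  13.3]
  rect [605.6 -39.5] [407.6 517. ] 88.1
(array([1639, 9254, 1573, 1816,  726, 1029,  753, 1404,  476,  310, 1229,
        667,  155,  657,  356, 1214,  452,    7,    9,   18,   15,   26,
         23,   42,  432,  468,  113,    2,    0,    1,  101,  139,    2,
          0]), array([-10,  -4,   2,   8,  14,  20,  26,  32,  38,  44,  50,  56,  62,
        68,  74,  80,  86,  92,  98, 104, 110, 116, 122, 128, 134, 140,
       146, 152, 158, 164, 170, 176, 182, 188, 194]))
scene cap 182 [610.55044408 -35.46545083 178.69709699] [610.86078276 -37.39515701 176.51111781]
```

View pics/crops.png

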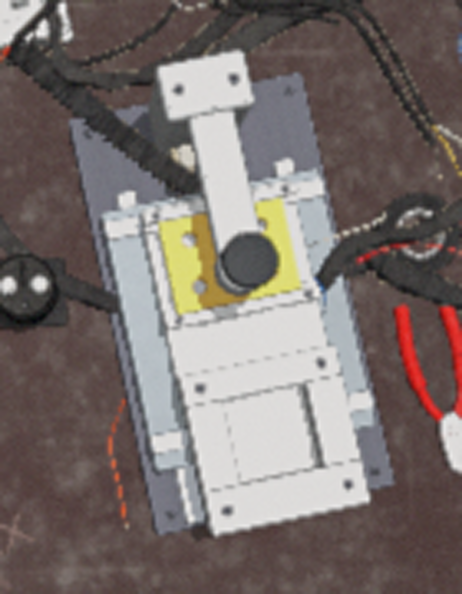

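The crop shows the cap centre at (249,260), brass sockets at (189,240), (262,225) and (200,286), near rim corners at (213,535) and (370,500), and pocket mouth corners at about (190,392), (302,385), (315,467) and (213,487).

```bash
cat >> h.py <<'E'
O=np.array([610.5,-34.0]); YAW=0.18
def base(P,O=O,yaw=YAW):
    c,s=np.cos(yaw),np.sin(yaw); return (np.atleast_2d(P)[:,:2]-O)@np.array([[c,-s],[s,c]])
def world(b,O=O,yaw=YAW):
    c,s=np.cos(yaw),np.sin(yaw); return np.atleast_2d(b)@np.array([[c,s],[-s,c]])+O
E
python3 - <<'E'
from h import *
c=cam("top")
def q(n,p,z):
    w=plane(c,np.array(p,float)/3.3+[290-.35,110-.35],z); print(n,np.round(w[:,:2],1).tolist(),np.round(base(w),1).tolist())
q("sock",[(189,240),(262,225),(200,286)],74)
q("carrier near corners",[(213,535),(370,500)],86)
q("base corners",[(70,120),(300,72),(393,485),(160,535)],8)
q("column top corners",[(158,68),(244,52),(252,100),(170,120)],146)
q("screws",[(200,388),(322,362),(348,484),(227,510)],86)
E
```

```text
sock [[641.6, 2.9], [652.6, -58.0], [603.2, -5.0]] [[37.2, 30.7], [37.1, -31.1], [-2.0, 29.9]]
carrier near corners [[400.7, -7.6], [425.2, -135.2]] [[-201.7, 63.5], [-200.4, -66.3]]
base corners [[759.6, 98.1], [798.1, -106.0], [433.8, -172.1], [396.6, 30.1]] [[170.4, 103.3], [171.6, -104.5], [-198.6, -104.2], [-199.0, 101.3]]
column top corners [[767.7, 29.2], [779.0, -38.7], [740.6, -43.6], [726.2, 21.1]] [[166.0, 34.0], [164.9, -34.8], [126.3, -32.7], [123.7, 33.5]]
screws [[518.8, -1.1], [537.4, -100.9], [438.5, -117.9], [420.3, -19.5]] [[-84.3, 48.8], [-83.9, -52.8], [-184.3, -51.8], [-184.5, 48.3]]
```

Emit:
servo_tool([
  {"dz": -20},
  {"dz": -20},
  {"dx": -28,"dy": -35},
  {"dx": -28,"dy": -35},
  {"dx": -28,"dy": -35},
  {"dx": -28,"dy": -35},
  {"dx": -28,"dy": -35},
  {"dx": -28,"dy": -35},
  {"dx": -28,"dy": -35},
  {"dx": -28,"dy": -35},
  {"dx": -28,"dy": -35},
  {"dx": -28,"dy": -35},
  {"dx": -28,"dy": -35},
  {"dx": -28,"dy": -35},
  {"dx": -28,"dy": -35},
  {"dx": -28,"dy": -35},
  {"dx": -28,"dy": -35},
  {"dx": -28,"dy": -35},
  {"dx": -28,"dy": -35},
])

```text
$.commands[0]: bad value
```

Emit:
servo_tool([
  {"rz": -6.55},
  {"rz": -6.55},
  {"rz": -6.55},
  {"rz": -6.55},
  {},
  {},
])

```text
$.commands[0]: bad value
```

```bash
python3 - <<'E'
from h import *
st=manip.state(); a,d=viewer.snapshot("wrist"); save("w1",a); np.savez("w1.npz",a=a,d=d,p=st["tool_pos"],r=st["ee_rot"])
Rt=R.from_rotvec(st["ee_rot"]).as_matrix(); print(st["clock"],st["tool_pos"],np.round(Rt,3).tolist(),np.degrees(np.arctan2(Rt[1,1],Rt[0,1]))-90,base(st["tool_pos"]),st["q"],st["contact_force"])
E
```

```text
0.1 [185.12270892 649.12988595 404.04886999] [[-0.962, 0.274, -0.0], [0.274, 0.962, -0.001], [0.0, -0.001, -1.0]] -15.916256849939757 [[-296.20431281  748.24814462]] [ 1.25520290e+00  1.16462933e-01  1.44221976e+00 -2.22354967e-05
  1.58401253e+00 -3.78026075e-02] [ 0.9449975  -0.87021388  0.13736767]
```

View pics/w1.png

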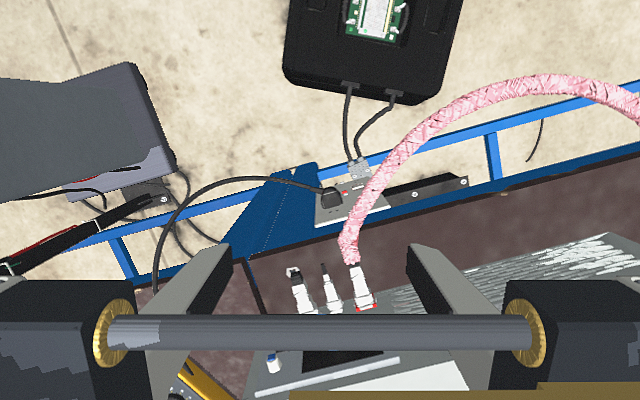

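Move calls were refused because rows need all their keys. This picture is still the start view: image down points away from the robot, and the gripper's rod crosses rows 315–350.

Emit:
servo_tool([
  {"dx": 0,"dy": 0,"dz": -20,"rx": 0,"ry": 0,"rz": 0,"hand": 1},
  {"dx": 0,"dy": 0,"dz": -20,"rx": 0,"ry": 0,"rz": 0,"hand": 1},
  {"dx": -31.3,"dy": -33.7,"dz": 0,"rx": 0,"ry": 0,"rz": 0,"hand": 1},
  {"dx": -31.3,"dy": -33.7,"dz": 0,"rx": 0,"ry": 0,"rz": 0,"hand": 1},
  {"dx": -31.3,"dy": -33.7,"dz": 0,"rx": 0,"ry": 0,"rz": 0,"hand": 1},
  {"dx": -31.3,"dy": -33.7,"dz": 0,"rx": 0,"ry": 0,"rz": 0,"hand": 1},
  {"dx": -31.3,"dy": -33.7,"dz": 0,"rx": 0,"ry": 0,"rz": 0,"hand": 1},
  {"dx": -31.3,"dy": -33.7,"dz": 0,"rx": 0,"ry": 0,"rz": 0,"hand": 1},
  {"dx": -31.3,"dy": -33.7,"dz": 0,"rx": 0,"ry": 0,"rz": 0,"hand": 1},
  {"dx": -31.3,"dy": -33.7,"dz": 0,"rx": 0,"ry": 0,"rz": 0,"hand": 1},
  {"dx": -31.3,"dy": -33.7,"dz": 0,"rx": 0,"ry": 0,"rz": 0,"hand": 1},
  {"dx": -31.3,"dy": -33.7,"dz": 0,"rx": 0,"ry": 0,"rz": 0,"hand": 1},
  {"dx": -31.3,"dy": -33.7,"dz": 0,"rx": 0,"ry": 0,"rz": 0,"hand": 1},
  {"dx": -31.3,"dy": -33.7,"dz": 0,"rx": 0,"ry": 0,"rz": 0,"hand": 1},
  {"dx": -31.3,"dy": -33.7,"dz": 0,"rx": 0,"ry": 0,"rz": 0,"hand": 1},
  {"dx": -31.3,"dy": -33.7,"dz": 0,"rx": 0,"ry": 0,"rz": 0,"hand": 1},
  {"dx": -31.3,"dy": -33.7,"dz": 0,"rx": 0,"ry": 0,"rz": 0,"hand": 1},
  {"dx": -31.3,"dy": -33.7,"dz": 0,"rx": 0,"ry": 0,"rz": 0,"hand": 1},
  {"dx": -31.3,"dy": -33.7,"dz": 0,"rx": 0,"ry": 0,"rz": 0,"hand": 1},
])

```text
clock: 2.05
tool_pos: [540.1, -49.7, 444.7]
ee_rot: [0.435, 3.111, 0.0]
contact_force: [0.6, 1.1, -0.0]
grip_width: 92.5
finger_force: 0.0
```

Emit:
servo_tool([
  {"dx": 0,"dy": 0,"dz": 0,"rx": 0,"ry": 0,"rz": -6.55,"hand": 1},
  {"dx": 0,"dy": 0,"dz": 0,"rx": 0,"ry": 0,"rz": -6.55,"hand": 1},
  {"dx": 0,"dy": 0,"dz": 0,"rx": 0,"ry": 0,"rz": -6.55,"hand": 1},
  {"dx": 0,"dy": 0,"dz": 0,"rx": 0,"ry": 0,"rz": -6.55,"hand": 1},
  {"dx": 0,"dy": 0,"dz": 0,"rx": 0,"ry": 0,"rz": 0,"hand": 1},
  {"dx": 0,"dy": 0,"dz": 0,"rx": 0,"ry": 0,"rz": 0,"hand": 1},
])

```text
clock: 2.65
tool_pos: [539.7, -47.7, 444.7]
ee_rot: [0.276, -3.129, -0.0]
contact_force: [-0.3, 0.2, 0.1]
grip_width: 93.0
finger_force: 0.0
```

```bash
python3 - <<'E'
from h import *
st=manip.state(); a,d=viewer.snapshot("wrist"); save("w2",a); np.savez("w2.npz",a=a,d=d,p=st["tool_pos"],r=st["ee_rot"])
Rt=R.from_rotvec(st["ee_rot"]).as_matrix(); print(st["clock"],st["tool_pos"],np.round(Rt,3).tolist(),np.degrees(np.arctan2(Rt[1,1],Rt[0,1]))-90,base(st["tool_pos"]),st["q"],st["contact_force"])
E
```

```text
2.65 [539.69505127 -47.69132891 444.65072908] [[-0.985, -0.175, -0.0], [-0.175, 0.985, 0.0], [0.0, 0.0, -1.0]] 10.090485552561688 [[-72.112155    -0.79394783]] [-1.35224842e-01 -1.83193332e-01  1.66939930e+00  1.73365159e-05
  1.65554268e+00 -1.88213190e+00] [-0.26162108  0.23191055  0.09042132]
```

View pics/w2.png

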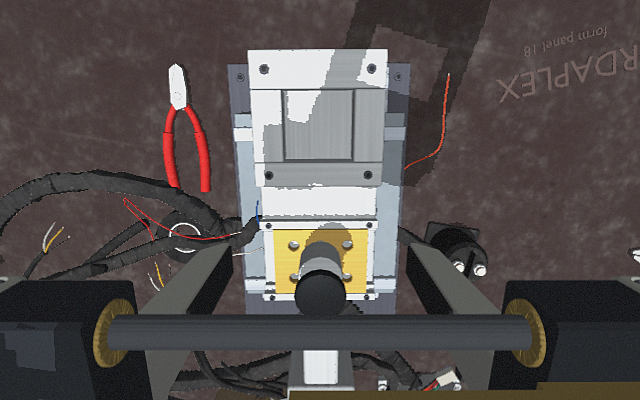

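The wrist view shows the near sockets at (294,245) and (347,245), the far ones near (295,276) and (347,276), the cap at (320,292), and the pocket spanning columns 282–355 and rows 88–160. I'll refine these in base axes.

```bash
python3 - <<'E'
from h import *
z=np.load("w2.npz"); a,d=z["a"],z["d"]; st=dict(tool_pos=z["p"],ee_rot=z["r"]); c=cam("wrist",st)
hsv=cv2.cvtColor(a,cv2.COLOR_RGB2HSV)
br=cv2.inRange(hsv,(15,100,70),(35,255,255)); br[:220]=0;br[312:]=0;br[:,:262]=0;br[:,390:]=0
ys,xs=np.nonzero(br); print("brass bbox",xs.min(),xs.max(),ys.min(),ys.max())
for r in(236,240,260,270,290):
    x=np.nonzero(br[r])[0]; w=plane(c,[(x.min()-.5,r),(x.max()+.5,r)],74); print(r,base(w).round(1).tolist())
for (u,v) in((294,245),(347,245),(295,276),(347,276)):
    s=br[v-8:v+9,u-8:u+9]==0; n,l,stt,ce=cv2.connectedComponentsWithStats(s.astype(np.uint8))
    k=min(range(1,n),key=lambda i:np.hypot(*(ce[i]-8))); p=ce[k]+[u-8,v-8]
    print("sock",p.round(1),stt[k].tolist(),base(plane(c,p,74)).round(1))
for n,p,h in(("carrier near",[(249,50.5),(388,48.5)],86),("pocket",[(282,89),(355,88),(283,160),(354,160)],86),("screws",[(264,69),(371,68),(270,175),(368,174)],86),("basecorners",[(228,65),(410,62)],8)):
    print(n,base(plane(c,p,h)).round(1).tolist())
dk=((a.max(2)<75)&(d>230)&(d<330)).astype(np.uint8); dk[:,:285]=0;dk[:,360:]=0;dk[:255]=0;dk[316:]=0
ys,xs=np.nonzero(dk); P=deproj(c,np.c_[xs,ys],d[ys,xs]); t=P[:,2]>170; print("cap",t.sum(),np.median(P[t],0),base(P[t]).min(0),base(P[t]).max(0))
print("depth pts z: plate",deproj(c,[(285,260)],[d[260,285]]),"rim",deproj(c,[(265,120)],[d[120,265]]),"floor",deproj(c,[(340,120)],[d[120,340]]))
save("w2c",cv2.resize(a[40:316,225:415],None,fx=2.1,fy=2.1,interpolation=cv2.INTER_CUBIC))
E
```

```text
brass bbox 273 367 229 293
236 [[-14.2, -50.8], [-13.8, 53.4]]
240 [[-9.4, -51.0], [-9.1, 52.5]]
260 [[14.8, -50.9], [15.2, 53.3]]
270 [[27.3, -51.4], [27.7, 52.6]]
290 [[52.9, -52.4], [53.3, 53.5]]
sock [293.5 244. ] [3, 4, 10, 7, 59] [[ -4.5 -28.9]]
sock [346.6 243.4] [3, 3, 10, 8, 58] [[-5.1 30.4]]
sock [298.5 276.2] [3, 0, 14, 17, 142] [[ 35.3 -24.1]]
sock [342.7 276.1] [0, 0, 12, 17, 101] [[35.3 26.7]]
carrier near [[-201.5, -64.4], [-202.8, 63.8]]
pocket [[-167.8, -35.0], [-168.5, 34.2], [-100.3, -36.3], [-100.0, 35.0]]
screws [[-185.5, -51.3], [-186.1, 48.7], [-85.0, -50.0], [-85.7, 49.6]]
basecorners [[-198.2, -104.2], [-200.8, 104.4]]
cap 1903 [606.14995434 -34.57167445 178.74960555] [-21.94058994 -21.1829236 ] [14.79916822 21.17641082]
depth pts z: plate [[631.12533911 -69.63451448  76.07160917]] rim [[ 482.80275341 -110.38583453   87.41711759]] floor [[470.64156994 -36.89160616  56.66150469]]
```

View pics/w2c.png

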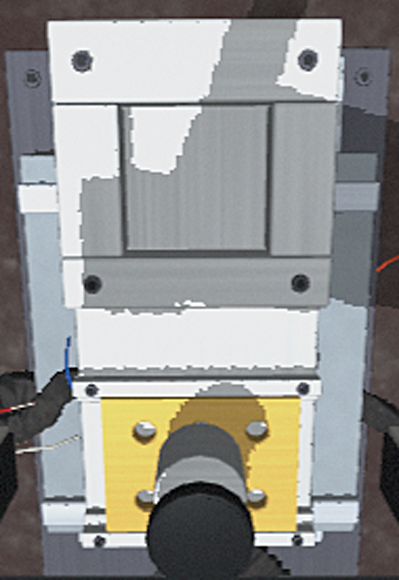

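The crop agrees. Cap y is 0, the plate's middle is at y ≈ +0.8, the pocket's middle is at (-134,-0.5), and the near-left socket is at (-4.8,+30.5). Heights read 76, 87, 57 and 179, which match the text. Next I shut the fingers and enter the pocket.

Emit:
servo_tool([
  {"dx": 21,"dy": 0,"dz": 0,"rx": 0,"ry": 0,"rz": -0.4,"hand": 0},
  {"dx": 21,"dy": 0,"dz": 0,"rx": 0,"ry": 0,"rz": 0,"hand": 0},
  {"dx": 20,"dy": 0,"dz": 0,"rx": 0,"ry": 0,"rz": 0,"hand": 0},
  {"dx": 0,"dy": 0,"dz": 20,"rx": 0,"ry": 0,"rz": 0,"hand": 0},
  {"dx": 0,"dy": 0,"dz": 20,"rx": 0,"ry": 0,"rz": 0,"hand": 0},
  {"dx": 0,"dy": 0,"dz": 20,"rx": 0,"ry": 0,"rz": 0,"hand": 0},
  {"dx": 0,"dy": 0,"dz": 20,"rx": 0,"ry": 0,"rz": 0,"hand": 0},
  {"dx": 0,"dy": 0,"dz": 20,"rx": 0,"ry": 0,"rz": 0,"hand": 0},
  {"dx": 0,"dy": 0,"dz": 10,"rx": 0,"ry": 0,"rz": 0,"hand": 0},
  {"dx": 0,"dy": 0,"dz": 0,"rx": 0,"ry": 0,"rz": 0,"hand": 0},
  {"dx": 0,"dy": 0,"dz": 0,"rx": 0,"ry": 0,"rz": 0,"hand": 0},
  {"dx": 0,"dy": 0,"dz": 0,"rx": 0,"ry": 0,"rz": 0,"hand": 0},
])

```text
clock: 3.9
tool_pos: [478.9, -59.1, 335.9]
ee_rot: [-0.292, 3.127, -0.001]
contact_force: [-0.1, 0.2, -0.5]
grip_width: 2.6
finger_force: 0.0
```

Emit:
servo_tool([
  {"dx": 0,"dy": 0,"dz": 20,"rx": 0,"ry": 0,"rz": 0,"hand": 0},
  {"dx": 0,"dy": 0,"dz": 20,"rx": 0,"ry": 0,"rz": 0,"hand": 0},
  {"dx": 0,"dy": 0,"dz": 15,"rx": 0,"ry": 0,"rz": 0,"hand": 0},
  {"dx": 0,"dy": 0,"dz": 15,"rx": 0,"ry": 0,"rz": 0,"hand": 0},
  {"dx": 0,"dy": 0,"dz": 15,"rx": 0,"ry": 0,"rz": 0,"hand": 0},
  {"dx": 0,"dy": 0,"dz": 0,"rx": 0,"ry": 0,"rz": 0,"hand": 0},
  {"dx": 0,"dy": 0,"dz": 0,"rx": 0,"ry": 0,"rz": 0,"hand": 0},
])

```text
clock: 4.6
tool_pos: [478.9, -59.1, 249.9]
ee_rot: [0.292, -3.128, -0.0]
contact_force: [0.8, 0.4, 0.9]
grip_width: 0.6
finger_force: 0.0
```

Emit:
servo_tool([
  {"dx": 0,"dy": -4,"dz": 0,"rx": 0,"ry": 0,"rz": 0,"hand": 0},
  {"dx": 0,"dy": -4,"dz": 0,"rx": 0,"ry": 0,"rz": 0,"hand": 0},
  {"dx": 0,"dy": -4,"dz": 0,"rx": 0,"ry": 0,"rz": 0,"hand": 0},
  {"dx": 0,"dy": -4,"dz": 0,"rx": 0,"ry": 0,"rz": 0,"hand": 0},
  {"dx": 0,"dy": -4,"dz": 0,"rx": 0,"ry": 0,"rz": 0,"hand": 0},
  {"dx": 0,"dy": -4,"dz": 0,"rx": 0,"ry": 0,"rz": 0,"hand": 0},
  {"dx": 0,"dy": -4,"dz": 0,"rx": 0,"ry": 0,"rz": 0,"hand": 0},
])

```text
clock: 5.3
tool_pos: [484.0, -86.9, 249.8]
ee_rot: [0.292, -3.128, -0.0]
contact_force: [-0.5, 3.1, 2.4]
grip_width: 0.7
finger_force: 1.3
```

```bash
cat > m.py <<'E'
from h import *
import sys
s=manip.state(); Rt=R.from_rotvec(s["ee_rot"]).as_matrix(); y=.185
print("clock",round(s["clock"],2),"base",base(s["tool_pos"],yaw=y).round(2)[0],"z",round(s["tool_pos"][2],2),"yaw",np.arctan2(Rt[1,1],Rt[0,1])-np.pi/2,"F base",base(np.r_[np.array(s["contact_force"])[:2]+O,0],yaw=y).round(1)[0],np.round(s["contact_force"],1),"grip",s["grip_width"])
E
python3 m.py; python3 - <<'E'
from h import *
a,d=viewer.snapshot("top"); save("top1",a); np.savez("top1.npz",a=a,d=d)
E
```

```text
clock 5.3 base [-134.06  -28.72] z 249.82 yaw 0.18642706628597927 F base [0.1 3.1] [-0.5  3.1  2.4] grip 0.7024898507671382
```

Emit:
servo_tool([
  {"dx": 0,"dy": -4,"dz": 0,"rx": 0,"ry": 0,"rz": 0,"hand": 0},
  {"dx": 0,"dy": -4,"dz": 0,"rx": 0,"ry": 0,"rz": 0,"hand": 0},
  {"dx": 0,"dy": -4,"dz": 0,"rx": 0,"ry": 0,"rz": 0,"hand": 0},
  {"dx": 0,"dy": -4,"dz": 0,"rx": 0,"ry": 0,"rz": 0,"hand": 0},
  {"dx": 0,"dy": -2,"dz": 0,"rx": 0,"ry": 0,"rz": 0,"hand": 0},
  {"dx": 0,"dy": 0,"dz": 0,"rx": 0,"ry": 0,"rz": 0,"hand": 0},
])

```text
clock: 5.95
tool_pos: [487.3, -104.6, 249.7]
ee_rot: [-0.292, 3.128, -0.001]
contact_force: [0.0, -0.2, -0.4]
grip_width: 0.1
finger_force: 0.0
```

Emit:
servo_tool([
  {"dx": -5,"dy": 6,"dz": 0,"rx": 0,"ry": 0,"rz": 0,"hand": 0},
  {"dx": -7,"dy": 0,"dz": 0,"rx": 0,"ry": 0,"rz": 0,"hand": 0},
  {"dx": -4,"dy": 0,"dz": 0,"rx": 0,"ry": 0,"rz": 0,"hand": 0},
  {"dx": 0,"dy": 0,"dz": 0,"rx": 0,"ry": 0,"rz": 0,"hand": 0},
])

```text
clock: 6.35
tool_pos: [502.5, -95.2, 249.7]
ee_rot: [0.293, -3.128, 0.0]
contact_force: [-0.2, -0.5, -0.4]
grip_width: 0.6
finger_force: 0.0
```

Emit:
servo_tool([
  {"dx": -2,"dy": 0,"dz": 0,"rx": 0,"ry": 0,"rz": 0,"hand": 0},
])

```text
clock: 6.45
tool_pos: [503.9, -95.0, 249.6]
ee_rot: [0.293, -3.128, 0.0]
contact_force: [-0.1, 1.2, -0.3]
grip_width: 0.5
finger_force: 0.0
```

Emit:
servo_tool([
  {"dx": -2,"dy": 0,"dz": 0,"rx": 0,"ry": 0,"rz": 0,"hand": 0},
])

```text
clock: 6.55
tool_pos: [505.9, -94.7, 249.7]
ee_rot: [0.292, -3.128, 0.0]
contact_force: [0.4, -0.6, 0.6]
grip_width: 0.7
finger_force: 0.0
```

Emit:
servo_tool([
  {"dx": -2,"dy": 0,"dz": 0,"rx": 0,"ry": 0,"rz": 0,"hand": 0},
])

```text
clock: 6.65
tool_pos: [507.9, -94.3, 249.8]
ee_rot: [-0.292, 3.128, -0.0]
contact_force: [-0.1, 0.5, 0.3]
grip_width: 0.3
finger_force: 0.0
```

Emit:
servo_tool([
  {"dx": -2,"dy": 0,"dz": 0,"rx": 0,"ry": 0,"rz": 0,"hand": 0},
])

```text
clock: 6.75
tool_pos: [509.9, -93.9, 249.8]
ee_rot: [-0.292, 3.128, -0.0]
contact_force: [0.1, -0.2, 0.4]
grip_width: 0.3
finger_force: 0.0
```

```bash
python3 m.py
```

```text
clock 6.75 base [-109.92  -40.42] z 249.77 yaw 0.18638049539983048 F base [ 0.1 -0.2] [ 0.1 -0.2  0.4] grip 0.3276956790069325
```

Emit:
servo_tool([
  {"dx": -2,"dy": 0,"dz": 0,"rx": 0,"ry": 0,"rz": 0,"hand": 0},
])

```text
clock: 6.85
tool_pos: [511.9, -93.6, 249.7]
ee_rot: [0.292, -3.128, -0.0]
contact_force: [1.1, -0.8, -0.1]
grip_width: 1.0
finger_force: 0.0
```

Emit:
servo_tool([
  {"dx": -1.5,"dy": 0,"dz": 0,"rx": 0,"ry": 0,"rz": 0,"hand": 0},
])

```text
clock: 6.95
tool_pos: [513.3, -93.3, 249.8]
ee_rot: [0.292, -3.128, 0.0]
contact_force: [-1.8, -0.7, 1.5]
grip_width: 0.5
finger_force: 0.9
```

Emit:
servo_tool([
  {"dx": -1.5,"dy": 0,"dz": 0,"rx": 0,"ry": 0,"rz": 0,"hand": 0},
])

```text
clock: 7.05
tool_pos: [514.7, -93.0, 249.8]
ee_rot: [0.292, -3.128, 0.0]
contact_force: [-1.2, -1.5, 1.1]
grip_width: 0.6
finger_force: 1.1
```

```bash
python3 m.py
```

```text
clock 7.05 base [-105.   -40.4] z 249.76 yaw 0.18643358092990026 F base [-1.5 -1.2] [-1.2 -1.5  1.1] grip 0.5830308804221618
```

Emit:
servo_tool([
  {"dx": -1.5,"dy": 0,"dz": 0,"rx": 0,"ry": 0,"rz": 0,"hand": 0},
  {"dx": -1,"dy": 0,"dz": 0,"rx": 0,"ry": 0,"rz": 0,"hand": 0},
  {"dx": 0,"dy": 0,"dz": 0,"rx": 0,"ry": 0,"rz": 0,"hand": 0},
])

```text
clock: 7.35
tool_pos: [517.3, -92.5, 249.7]
ee_rot: [-0.292, 3.128, 0.0]
contact_force: [-1.1, 0.3, -0.4]
grip_width: 0.4
finger_force: 0.0
```

Emit:
servo_tool([
  {"dx": 8,"dy": 0,"dz": 0,"rx": 0,"ry": 0,"rz": 0,"hand": 0},
  {"dx": 0,"dy": 0,"dz": -30,"rx": 0,"ry": 0,"rz": 0,"hand": 0},
  {"dx": 0,"dy": 0,"dz": -40,"rx": 0,"ry": 0,"rz": 0,"hand": 1},
  {"dx": 0,"dy": 0,"dz": -40,"rx": 0,"ry": 0,"rz": 0,"hand": 1},
  {"dx": 0,"dy": 10,"dz": -40,"rx": 0,"ry": 0,"rz": 0,"hand": 1},
  {"dx": -15,"dy": 15,"dz": -40,"rx": 0,"ry": 0,"rz": 0,"hand": 1},
  {"dx": -15,"dy": 15,"dz": 0,"rx": 0,"ry": 0,"rz": 0,"hand": 1},
  {"dx": -8,"dy": 0,"dz": 0,"rx": 0,"ry": 0,"rz": 0,"hand": 1},
  {"dx": 0,"dy": 0,"dz": 0,"rx": 0,"ry": 0,"rz": 0,"hand": 1},
  {"dx": 0,"dy": 0,"dz": 0,"rx": 0,"ry": 0,"rz": 0,"hand": 1},
])

```text
clock: 8.35
tool_pos: [538.9, -48.2, 438.6]
ee_rot: [0.292, -3.126, -0.0]
contact_force: [-0.4, 0.5, -0.7]
grip_width: 60.3
finger_force: 0.0
```

```bash
python3 m.py; cat > look.py <<'E'
from h import *
import sys
n=sys.argv[1]; O2=O; y=.185
st=manip.state(); a,d=viewer.snapshot("wrist"); save(n,a); c=cam("wrist",st)
hsv=cv2.cvtColor(a,cv2.COLOR_RGB2HSV)
br=cv2.inRange(hsv,(15,100,70),(35,255,255)); br[:,:230]=0; br[:,420:]=0; br[318:]=0
K,l,s,ce=cv2.connectedComponentsWithStats(cv2.morphologyEx(br,cv2.MORPH_CLOSE,np.ones((3,3))))
ys,xs=np.nonzero(br)
P=base(plane(c,np.c_[xs,ys],74),yaw=y)
for x0 in range(int(P[:,0].min())+4,int(P[:,0].max()),12):
    m=abs(P[:,0]-x0)<2
    if m.sum(): print("brass x",x0,"y",P[m,1].min().round(1),P[m,1].max().round(1))
print("brass x min",np.percentile(P[:,0],0.5))
cn,h=cv2.findContours(br,cv2.RETR_CCOMP,cv2.CHAIN_APPROX_NONE)
for k,q in enumerate(cn):
    A=cv2.contourArea(q)
    if h[0][k][3]>=0 and A>30:
        e=cv2.moments(q); p=(e["m10"]/e["m00"],e["m01"]/e["m00"]); print("hole",np.round(p,1),A,base(plane(c,p,74),yaw=y).round(1))
dk=((a.max(2)<75)&(d>230)&(d<330)).astype(np.uint8); dk[:,:270]=0;dk[:,375:]=0;dk[:250]=0;dk[316:]=0
ys,xs=np.nonzero(dk)
if len(xs):
    Q=deproj(c,np.c_[xs,ys],d[ys,xs]); t=Q[:,2]>170; print("cap",base(Q[t],yaw=y).min(0),base(Q[t],yaw=y).max(0))
g=a[40:320,200:440]; save(n+"c",cv2.resize(g,None,fx=2.1,fy=2.1,interpolation=cv2.INTER_CUBIC))
print("pin line proj",proj(c,np.c_[world([[0,0]],yaw=y),[[80]]]))
E
python3 look.py w3
```

```text
clock 8.35 base [-72.96  -0.79] z 438.65 yaw 0.18626580844735563 F base [-0.3  0.5] [-0.4  0.5 -0.7] grip 60.33720094793091
brass x -13 y -76.6 26.3
brass x -1 y -61.8 26.6
brass x 11 y -62.3 26.8
brass x 23 y -61.7 26.0
brass x 35 y -65.6 27.4
brass x 47 y -69.6 -28.4
brass x 59 y -73.6 -29.7
brass x min -17.807763461923173
hole [270.4 283. ] 58.5 [[ 39.3 -55.1]]
hole [296.1 250.9] 72.0 [[ -0.2 -25.2]]
hole [269.4 250.8] 66.0 [[ -0.3 -54.6]]
cap [-22.20386851 -21.13235016] [ 9.80473271 22.17949673]
pin line proj [[318.93920707 253.33164459]]
```

View pics/w3c.png

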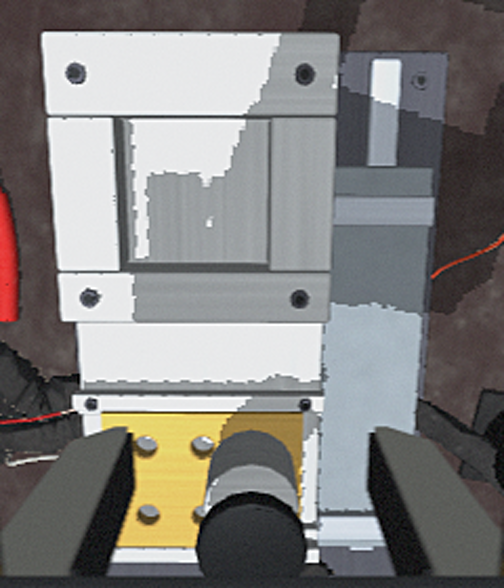

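The crop shows the near-right and near-middle sockets at world-base (-0.3,-54.6) and (-0.2,-25.2), so the near-left one is at y ≈ +4.5. x is right, and y needs about 4.5 mm more to the right.

Emit:
servo_tool([
  {"dx": 18,"dy": -9,"dz": 0,"rx": 0,"ry": 0,"rz": 0,"hand": 0},
  {"dx": 18,"dy": -9,"dz": 0,"rx": 0,"ry": 0,"rz": 0,"hand": 0},
  {"dx": 19,"dy": -9,"dz": 15,"rx": 0,"ry": 0,"rz": 0,"hand": 0},
  {"dx": 0,"dy": 0,"dz": 20,"rx": 0,"ry": 0,"rz": 0,"hand": 0},
  {"dx": 0,"dy": 0,"dz": 20,"rx": 0,"ry": 0,"rz": 0,"hand": 0},
  {"dx": 0,"dy": 0,"dz": 20,"rx": 0,"ry": 0,"rz": 0,"hand": 0},
  {"dx": 0,"dy": 0,"dz": 20,"rx": 0,"ry": 0,"rz": 0,"hand": 0},
  {"dx": 0,"dy": 0,"dz": 20,"rx": 0,"ry": 0,"rz": 0,"hand": 0},
  {"dx": 0,"dy": 0,"dz": 20,"rx": 0,"ry": 0,"rz": 0,"hand": 0},
  {"dx": 0,"dy": 0,"dz": 20,"rx": 0,"ry": 0,"rz": 0,"hand": 0},
  {"dx": 0,"dy": 0,"dz": 18,"rx": 0,"ry": 0,"rz": 0,"hand": 0},
  {"dx": 0,"dy": 0,"dz": 15,"rx": 0,"ry": 0,"rz": 0,"hand": 0},
  {"dx": 0,"dy": -6,"dz": 0,"rx": 0,"ry": 0,"rz": 0,"hand": 0},
  {"dx": 0,"dy": -6,"dz": 0,"rx": 0,"ry": 0,"rz": 0,"hand": 0},
  {"dx": 0,"dy": -4,"dz": 0,"rx": 0,"ry": 0,"rz": 0,"hand": 0},
  {"dx": 0,"dy": 0,"dz": 0,"rx": 0,"ry": 0,"rz": 0,"hand": 0},
  {"dx": 0,"dy": 0,"dz": 0,"rx": 0,"ry": 0,"rz": 0,"hand": 0},
])

```text
clock: 10.1
tool_pos: [493.2, -100.3, 252.3]
ee_rot: [-0.292, 3.127, -0.0]
contact_force: [-1.1, 0.8, -0.3]
grip_width: 0.2
finger_force: 0.0
```

```bash
python3 m.py
```

```text
clock 10.1 base [-127.47  -43.63] z 252.3 yaw 0.1861063721084415 F base [-0.9  1. ] [-1.1  0.8 -0.3] grip 0.2107423870586539
```

Emit:
servo_tool([
  {"dx": 0,"dy": -3,"dz": 0,"rx": 0,"ry": 0,"rz": 0,"hand": 0},
  {"dx": 0,"dy": -2.5,"dz": 0,"rx": 0,"ry": 0,"rz": 0,"hand": 0},
  {"dx": 0,"dy": -2,"dz": 0,"rx": 0,"ry": 0,"rz": 0,"hand": 0},
  {"dx": 0,"dy": 0,"dz": 0,"rx": 0,"ry": 0,"rz": 0,"hand": 0},
  {"dx": 0,"dy": 0,"dz": 0,"rx": 0,"ry": 0,"rz": 0,"hand": 0},
])

```text
clock: 10.6
tool_pos: [494.5, -107.6, 251.7]
ee_rot: [0.292, -3.128, 0.0]
contact_force: [0.2, -0.1, 0.3]
grip_width: 0.5
finger_force: 0.0
```

```bash
python3 m.py
```

```text
clock 10.6 base [-127.55  -50.98] z 251.69 yaw 0.18641789681678178 F base [ 0.2 -0.1] [ 0.2 -0.1  0.3] grip 0.5410854934477513
```

Emit:
servo_tool([
  {"dx": 0,"dy": 5,"dz": 0,"rx": 0,"ry": 0,"rz": 0,"hand": 0},
  {"dx": 0,"dy": 0,"dz": -15,"rx": 0,"ry": 0,"rz": 0,"hand": 0},
  {"dx": 0,"dy": 0,"dz": -40,"rx": 0,"ry": 0,"rz": 0,"hand": 0},
  {"dx": 0,"dy": 0,"dz": -40,"rx": 0,"ry": 0,"rz": 0,"hand": 0},
  {"dx": 0,"dy": 0,"dz": -40,"rx": 0,"ry": 0,"rz": 0,"hand": 0},
  {"dx": -20,"dy": 8,"dz": 0,"rx": 0,"ry": 0,"rz": 0,"hand": 0},
  {"dx": -40,"dy": 13,"dz": 0,"rx": 0,"ry": 0,"rz": 0,"hand": 0},
  {"dx": -40,"dy": 13,"dz": 0,"rx": 0,"ry": 0,"rz": 0,"hand": 0},
  {"dx": -27.5,"dy": 12,"dz": 0,"rx": 0,"ry": 0,"rz": 0,"hand": 0},
  {"dx": 0,"dy": 0,"dz": 0,"rx": 0,"ry": 0,"rz": 0,"hand": 0},
  {"dx": 0,"dy": 0,"dz": 0,"rx": 0,"ry": 0,"rz": 0,"hand": 0},
])

```text
clock: 11.7
tool_pos: [610.4, -33.4, 387.3]
ee_rot: [0.294, -3.128, 0.0]
contact_force: [-0.0, -0.2, 0.4]
grip_width: 0.5
finger_force: 0.0
```

```bash
python3 m.py
```

```text
clock 11.7 base [-0.01  0.62] z 387.28 yaw 0.1874606373369847 F base [-0.1 -0.2] [-0.  -0.2  0.4] grip 0.5443062695769556
```

Emit:
servo_tool([
  {"dx": 0,"dy": 0,"dz": 10,"rx": 0,"ry": 0,"rz": 0,"hand": 0},
  {"dx": 0,"dy": 0,"dz": 8,"rx": 0,"ry": 0,"rz": 0,"hand": 0},
  {"dx": 0,"dy": 0,"dz": 4,"rx": 0,"ry": 0,"rz": 0,"hand": 0},
  {"dx": 0,"dy": 0,"dz": 3,"rx": 0,"ry": 0,"rz": 0,"hand": 0},
  {"dx": 0,"dy": 0,"dz": 2,"rx": 0,"ry": 0,"rz": 0,"hand": 0},
  {"dx": 0,"dy": 0,"dz": 0,"rx": 0,"ry": 0,"rz": 0,"hand": 0},
])

```text
clock: 12.3
tool_pos: [610.2, -33.9, 359.8]
ee_rot: [0.292, -3.128, 0.0]
contact_force: [-3.0, -0.4, 3.5]
grip_width: 0.4
finger_force: 1.7
```

Emit:
servo_tool([
  {"dx": 0,"dy": 0,"dz": 1,"rx": 0,"ry": 0,"rz": 0,"hand": 0},
  {"dx": 0,"dy": 0,"dz": 1,"rx": 0,"ry": 0,"rz": 0,"hand": 0},
  {"dx": 0,"dy": 0,"dz": 1,"rx": 0,"ry": 0,"rz": 0,"hand": 0},
])

```text
clock: 12.6
tool_pos: [610.4, -33.8, 356.9]
ee_rot: [-0.292, 3.128, -0.0]
contact_force: [-2.6, -3.2, 4.3]
grip_width: 0.5
finger_force: 2.0
```

Emit:
servo_tool([
  {"dx": 0,"dy": 0,"dz": 1,"rx": 0,"ry": 0,"rz": 0,"hand": 0},
  {"dx": 0,"dy": 0,"dz": 0,"rx": 0,"ry": 0,"rz": 0,"hand": 0},
])

```text
clock: 12.8
tool_pos: [610.4, -33.8, 355.7]
ee_rot: [-0.292, 3.128, -0.0]
contact_force: [-1.9, -3.1, 4.5]
grip_width: 0.4
finger_force: 2.1
```

Emit:
servo_tool([
  {"dx": 0,"dy": 0,"dz": 1,"rx": 0,"ry": 0,"rz": 0,"hand": 0},
  {"dx": 0,"dy": 0,"dz": 1,"rx": 0,"ry": 0,"rz": 0,"hand": 0},
  {"dx": 0,"dy": 0,"dz": 1,"rx": 0,"ry": 0,"rz": 0,"hand": 0},
  {"dx": 0,"dy": 0,"dz": 0,"rx": 0,"ry": 0,"rz": 0,"hand": 0},
])

```text
clock: 13.2
tool_pos: [610.4, -33.8, 352.6]
ee_rot: [-0.292, 3.128, -0.0]
contact_force: [-1.1, -3.4, 5.5]
grip_width: 0.6
finger_force: 2.4
```

Emit:
servo_tool([
  {"dx": 0,"dy": 0,"dz": 2,"rx": 0,"ry": 0,"rz": 0,"hand": 0},
  {"dx": 0,"dy": 0,"dz": 2,"rx": 0,"ry": 0,"rz": 0,"hand": 0},
  {"dx": 0,"dy": 0,"dz": 2,"rx": 0,"ry": 0,"rz": 0,"hand": 0},
  {"dx": 0,"dy": 0,"dz": 0,"rx": 0,"ry": 0,"rz": 0,"hand": 0},
])

```text
clock: 13.6
tool_pos: [610.4, -33.8, 346.7]
ee_rot: [-0.292, 3.128, -0.0]
contact_force: [-1.5, -2.6, 5.5]
grip_width: 0.3
finger_force: 3.0
```

Emit:
servo_tool([
  {"dx": 0,"dy": 0,"dz": 1,"rx": 0,"ry": 0,"rz": 0,"hand": 0},
  {"dx": 0,"dy": 0,"dz": 1,"rx": 0,"ry": 0,"rz": 0,"hand": 0},
  {"dx": 0,"dy": 0,"dz": 0,"rx": 0,"ry": 0,"rz": 0,"hand": 0},
])

```text
clock: 13.9
tool_pos: [610.4, -33.8, 344.9]
ee_rot: [-0.292, 3.128, -0.0]
contact_force: [-3.1, -2.7, 6.8]
grip_width: 0.4
finger_force: 3.1
```

Emit:
servo_tool([
  {"dx": 0,"dy": 0,"dz": 1,"rx": 0,"ry": 0,"rz": 0,"hand": 0},
  {"dx": 0,"dy": 0,"dz": 0,"rx": 0,"ry": 0,"rz": 0,"hand": 0},
])

```text
clock: 14.1
tool_pos: [610.3, -33.8, 344.3]
ee_rot: [-0.292, 3.127, -0.0]
contact_force: [-3.2, -3.4, 9.6]
grip_width: 0.7
finger_force: 4.5
```

Emit:
servo_tool([
  {"dx": 0,"dy": 0,"dz": 0.6,"rx": 0,"ry": 0,"rz": 0,"hand": 0},
  {"dx": 0,"dy": 0,"dz": 0,"rx": 0,"ry": 0,"rz": 0,"hand": 0},
  {"dx": 0,"dy": 0,"dz": 0,"rx": 0,"ry": 0,"rz": 0,"hand": 0},
])

```text
clock: 14.4
tool_pos: [610.3, -33.8, 344.2]
ee_rot: [-0.292, 3.127, -0.0]
contact_force: [-4.9, -3.1, 12.8]
grip_width: 0.5
finger_force: 6.5
```

Pin went through (force rose to 13 N at the stop, 20 mm of stroke). Now I release it and return to the pocket.

Emit:
servo_tool([
  {"dx": 0,"dy": 0,"dz": -6,"rx": 0,"ry": 0,"rz": 0,"hand": 0},
  {"dx": 0,"dy": 0,"dz": -8,"rx": 0,"ry": 0,"rz": 0,"hand": 0},
  {"dx": 0,"dy": 0,"dz": -10,"rx": 0,"ry": 0,"rz": 0,"hand": 0},
  {"dx": 0,"dy": 0,"dz": -20,"rx": 0,"ry": 0,"rz": 0,"hand": 0},
  {"dx": 20,"dy": -5,"dz": 0,"rx": 0,"ry": 0,"rz": 0,"hand": 0},
  {"dx": 40,"dy": -10,"dz": 0,"rx": 0,"ry": 0,"rz": 0,"hand": 0},
  {"dx": 40,"dy": -10,"dz": 0,"rx": 0,"ry": 0,"rz": 0,"hand": 0},
  {"dx": 29,"dy": -6,"dz": 0,"rx": 0,"ry": 0,"rz": 0,"hand": 0},
  {"dx": 0,"dy": 0,"dz": 10,"rx": 0,"ry": 0,"rz": 0,"hand": 0},
  {"dx": 0,"dy": 0,"dz": 25,"rx": 0,"ry": 0,"rz": 0,"hand": 0},
  {"dx": 0,"dy": 0,"dz": 30,"rx": 0,"ry": 0,"rz": 0,"hand": 0},
  {"dx": 0,"dy": 0,"dz": 25,"rx": 0,"ry": 0,"rz": 0,"hand": 0},
  {"dx": 0,"dy": 0,"dz": 25,"rx": 0,"ry": 0,"rz": 0,"hand": 0},
  {"dx": 0,"dy": 0,"dz": 20,"rx": 0,"ry": 0,"rz": 0,"hand": 0},
  {"dx": 0,"dy": 0,"dz": 0,"rx": 0,"ry": 0,"rz": 0,"hand": 0},
  {"dx": 0,"dy": 0,"dz": 0,"rx": 0,"ry": 0,"rz": 0,"hand": 0},
])

```text
clock: 16.0
tool_pos: [489.7, -87.9, 252.4]
ee_rot: [0.293, -3.127, -0.001]
contact_force: [-0.2, 1.2, 0.2]
grip_width: 1.0
finger_force: 0.0
```

```bash
python3 m.py
```

```text
clock 16.0 base [-128.63  -30.75] z 252.43 yaw 0.1867269021794855 F base [-0.   1.3] [-0.2  1.2  0.2] grip 0.9693117611973945
```

Emit:
servo_tool([
  {"dx": 0,"dy": 5,"dz": 0,"rx": 0,"ry": 0,"rz": 0,"hand": 0},
  {"dx": 0,"dy": 5,"dz": 0,"rx": 0,"ry": 0,"rz": 0,"hand": 0},
  {"dx": 0,"dy": 4,"dz": 0,"rx": 0,"ry": 0,"rz": 0,"hand": 0},
  {"dx": 0,"dy": 4,"dz": 0,"rx": 0,"ry": 0,"rz": 0,"hand": 0},
  {"dx": 0,"dy": 5,"dz": 0,"rx": 0,"ry": 0,"rz": 0,"hand": 0},
  {"dx": 0,"dy": 5,"dz": 0,"rx": 0,"ry": 0,"rz": 0,"hand": 0},
  {"dx": 0,"dy": 5,"dz": 0,"rx": 0,"ry": 0,"rz": 0,"hand": 0},
  {"dx": 0,"dy": 5,"dz": 0,"rx": 0,"ry": 0,"rz": 0,"hand": 0},
  {"dx": 0,"dy": 5,"dz": 0,"rx": 0,"ry": 0,"rz": 0,"hand": 0},
  {"dx": 0,"dy": 5,"dz": 0,"rx": 0,"ry": 0,"rz": 0,"hand": 0},
  {"dx": 0,"dy": 5,"dz": 0,"rx": 0,"ry": 0,"rz": 0,"hand": 0},
  {"dx": 0,"dy": 5,"dz": 0,"rx": 0,"ry": 0,"rz": 0,"hand": 0},
  {"dx": 0,"dy": 5,"dz": 0,"rx": 0,"ry": 0,"rz": 0,"hand": 0},
  {"dx": 0,"dy": 5,"dz": 0,"rx": 0,"ry": 0,"rz": 0,"hand": 0},
  {"dx": 0,"dy": 4,"dz": 0,"rx": 0,"ry": 0,"rz": 0,"hand": 0},
  {"dx": 0,"dy": 3,"dz": 0,"rx": 0,"ry": 0,"rz": 0,"hand": 0},
  {"dx": 0,"dy": 1,"dz": 0,"rx": 0,"ry": 0,"rz": 0,"hand": 0},
  {"dx": 0,"dy": 0,"dz": 0,"rx": 0,"ry": 0,"rz": 0,"hand": 0},
  {"dx": 0,"dy": 0,"dz": 0,"rx": 0,"ry": 0,"rz": 0,"hand": 0},
])

```text
clock: 17.9
tool_pos: [475.1, -13.4, 251.9]
ee_rot: [0.292, -3.127, -0.001]
contact_force: [-1.1, 0.1, 0.7]
grip_width: 0.5
finger_force: 0.0
```

```bash
python3 m.py
```

```text
clock 17.9 base [-129.29   45.12] z 251.91 yaw 0.18646529736374817 F base [-1.1  0.3] [-1.1  0.1  0.7] grip 0.47735640984001315
```

Emit:
servo_tool([
  {"dx": 0,"dy": -8,"dz": 0,"rx": 0,"ry": 0,"rz": 0,"hand": 0},
  {"dx": 8,"dy": 0,"dz": 0,"rx": 0,"ry": 0,"rz": 0,"hand": 0},
  {"dx": 8,"dy": 0,"dz": 0,"rx": 0,"ry": 0,"rz": 0,"hand": 0},
  {"dx": 5,"dy": 0,"dz": 0,"rx": 0,"ry": 0,"rz": 0,"hand": 0},
  {"dx": 4,"dy": 0,"dz": 0,"rx": 0,"ry": 0,"rz": 0,"hand": 0},
  {"dx": 4,"dy": 0,"dz": 0,"rx": 0,"ry": 0,"rz": 0,"hand": 0},
  {"dx": 5,"dy": 0,"dz": 0,"rx": 0,"ry": 0,"rz": 0,"hand": 0},
  {"dx": 5,"dy": 0,"dz": 0,"rx": 0,"ry": 0,"rz": 0,"hand": 0},
  {"dx": 5,"dy": 0,"dz": 0,"rx": 0,"ry": 0,"rz": 0,"hand": 0},
  {"dx": 5,"dy": 0,"dz": 0,"rx": 0,"ry": 0,"rz": 0,"hand": 0},
  {"dx": 5,"dy": 0,"dz": 0,"rx": 0,"ry": 0,"rz": 0,"hand": 0},
  {"dx": 5,"dy": 0,"dz": 0,"rx": 0,"ry": 0,"rz": 0,"hand": 0},
  {"dx": 4,"dy": 0,"dz": 0,"rx": 0,"ry": 0,"rz": 0,"hand": 0},
  {"dx": 3,"dy": 0,"dz": 0,"rx": 0,"ry": 0,"rz": 0,"hand": 0},
  {"dx": 1.5,"dy": 0,"dz": 0,"rx": 0,"ry": 0,"rz": 0,"hand": 0},
  {"dx": 0,"dy": 0,"dz": 0,"rx": 0,"ry": 0,"rz": 0,"hand": 0},
  {"dx": 0,"dy": 0,"dz": 0,"rx": 0,"ry": 0,"rz": 0,"hand": 0},
])

```text
clock: 19.6
tool_pos: [410.3, -33.9, 252.0]
ee_rot: [0.292, -3.127, 0.0]
contact_force: [-0.4, 0.1, -0.5]
grip_width: 0.5
finger_force: 0.0
```

```bash
python3 m.py
```

```text
clock 19.6 base [-196.72   36.93] z 252.01 yaw 0.18645234965880153 F base [-0.4  0.1] [-0.4  0.1 -0.5] grip 0.474371947621463
```

Emit:
servo_tool([
  {"dx": -6,"dy": 0,"dz": 0,"rx": 0,"ry": 0,"rz": 0,"hand": 0},
  {"dx": 0,"dy": 0,"dz": -30,"rx": 0,"ry": 0,"rz": 0,"hand": 0},
  {"dx": 0,"dy": 0,"dz": -40,"rx": 0,"ry": 0,"rz": 0,"hand": 1},
  {"dx": 0,"dy": 0,"dz": -40,"rx": 0,"ry": 0,"rz": 0,"hand": 1},
  {"dx": 0,"dy": -12,"dz": -40,"rx": 0,"ry": 0,"rz": 0,"hand": 1},
  {"dx": -30,"dy": -12,"dz": -35,"rx": 0,"ry": 0,"rz": 0,"hand": 1},
  {"dx": -40,"dy": -12,"dz": 0,"rx": 0,"ry": 0,"rz": 0,"hand": 1},
  {"dx": -40,"dy": 0,"dz": 0,"rx": 0,"ry": 0,"rz": 0,"hand": 1},
  {"dx": 0,"dy": 0,"dz": 0,"rx": 0,"ry": 0,"rz": 0,"hand": 1},
  {"dx": 0,"dy": 0,"dz": 0,"rx": 0,"ry": 0,"rz": 0,"hand": 1},
  {"dx": 0,"dy": 0,"dz": 0,"rx": 0,"ry": 0,"rz": 0,"hand": 1},
])

```text
clock: 20.7
tool_pos: [530.8, -47.7, 437.1]
ee_rot: [0.293, -3.128, 0.0]
contact_force: [0.0, -0.6, 0.2]
grip_width: 67.9
finger_force: 0.0
```

```bash
python3 m.py; python3 look.py w4
```

```text
clock 20.7 base [-80.88   1.25] z 437.08 yaw 0.18656862869984825 F base [-0.1 -0.6] [ 0.  -0.6  0.2] grip 67.89377785417824
brass x -56 y -23.6 79.4
brass x -44 y -23.8 80.1
brass x -32 y -24.0 79.8
brass x -20 y -23.1 79.4
brass x -8 y -23.3 72.4
brass x 4 y -24.6 72.0
brass x 16 y -24.8 72.6
brass x min -60.76205629260602
hole [369.2 254.9] 65.0 [[-3.6 57.3]]
hole [342.1 254.9] 69.0 [[-3.5 27.5]]
hole [370.7 220.9] 78.5 [[-43.2  57.2]]
hole [343.2 220.7] 85.0 [[-43.3  27.8]]
hole [315.3 220.7] 85.0 [[-43.3  -2.1]]
cap [-22.30882932 -21.07998359] [ 1.52745722 22.55827455]
pin line proj [[317.16716386 260.14330001]]
```

View pics/w4c.png

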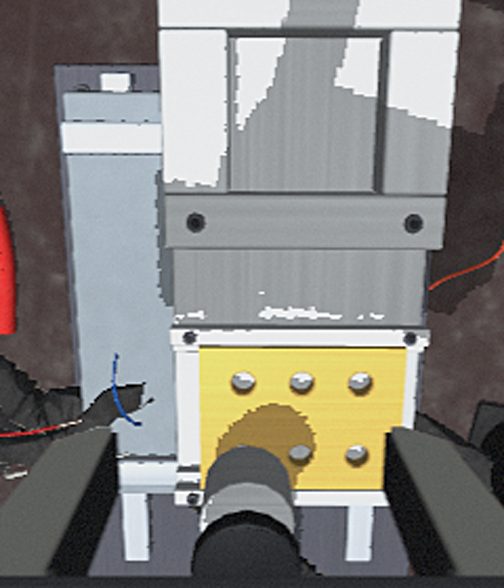

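The crop shows all of the near row and two far sockets. The middle far socket is at (-3.5,+27.5) and the left at (-3.6,+57.3), so the far-right one is at about (-3.5,-2.3). Correction needed: x +3.5, y +2.3.

Emit:
servo_tool([
  {"dx": 28,"dy": 9,"dz": 0,"rx": 0,"ry": 0,"rz": 0,"hand": 0},
  {"dx": 28,"dy": 10,"dz": 0,"rx": 0,"ry": 0,"rz": 0,"hand": 0},
  {"dx": 28,"dy": 10,"dz": 0,"rx": 0,"ry": 0,"rz": 0,"hand": 0},
  {"dx": 0,"dy": 0,"dz": 20,"rx": 0,"ry": 0,"rz": 0,"hand": 0},
  {"dx": 0,"dy": 0,"dz": 20,"rx": 0,"ry": 0,"rz": 0,"hand": 0},
  {"dx": 0,"dy": 0,"dz": 20,"rx": 0,"ry": 0,"rz": 0,"hand": 0},
  {"dx": 0,"dy": 0,"dz": 20,"rx": 0,"ry": 0,"rz": 0,"hand": 0},
  {"dx": 0,"dy": 0,"dz": 20,"rx": 0,"ry": 0,"rz": 0,"hand": 0},
  {"dx": 0,"dy": 0,"dz": 20,"rx": 0,"ry": 0,"rz": 0,"hand": 0},
  {"dx": 0,"dy": 0,"dz": 20,"rx": 0,"ry": 0,"rz": 0,"hand": 0},
  {"dx": 0,"dy": 0,"dz": 20,"rx": 0,"ry": 0,"rz": 0,"hand": 0},
  {"dx": 0,"dy": 0,"dz": 15,"rx": 0,"ry": 0,"rz": 0,"hand": 0},
  {"dx": 0,"dy": 0,"dz": 10,"rx": 0,"ry": 0,"rz": 0,"hand": 0},
  {"dx": 0,"dy": 5,"dz": 0,"rx": 0,"ry": 0,"rz": 0,"hand": 0},
  {"dx": 0,"dy": 5,"dz": 0,"rx": 0,"ry": 0,"rz": 0,"hand": 0},
  {"dx": 0,"dy": 0,"dz": 0,"rx": 0,"ry": 0,"rz": 0,"hand": 0},
  {"dx": 0,"dy": 0,"dz": 0,"rx": 0,"ry": 0,"rz": 0,"hand": 0},
])

```text
clock: 22.45
tool_pos: [441.4, -24.7, 252.9]
ee_rot: [-0.293, 3.127, -0.0]
contact_force: [-0.2, -0.2, -0.6]
grip_width: 0.6
finger_force: 0.0
```

```bash
python3 m.py
```

```text
clock 22.45 base [-164.5    40.21] z 252.93 yaw 0.18697737235787026 F base [-0.2 -0.2] [-0.2 -0.2 -0.6] grip 0.6084264105870609
```

Emit:
servo_tool([
  {"dx": 0,"dy": 3,"dz": 0,"rx": 0,"ry": 0,"rz": 0,"hand": 0},
  {"dx": 0,"dy": 2.2,"dz": 0,"rx": 0,"ry": 0,"rz": 0,"hand": 0},
  {"dx": 0,"dy": 1,"dz": 0,"rx": 0,"ry": 0,"rz": 0,"hand": 0},
  {"dx": 0,"dy": 1,"dz": 0,"rx": 0,"ry": 0,"rz": 0,"hand": 0},
  {"dx": 0,"dy": 0,"dz": 0,"rx": 0,"ry": 0,"rz": 0,"hand": 0},
  {"dx": 0,"dy": 0,"dz": 0,"rx": 0,"ry": 0,"rz": 0,"hand": 0},
])

```text
clock: 23.05
tool_pos: [440.0, -17.9, 252.2]
ee_rot: [-0.292, 3.128, 0.0]
contact_force: [0.9, -0.5, 1.5]
grip_width: 0.6
finger_force: 0.4
```

```bash
python3 m.py
```

```text
clock 23.05 base [-164.66   47.24] z 252.18 yaw 0.18646614144123697 F base [ 0.8 -0.7] [ 0.9 -0.5  1.5] grip 0.6172106733649793
```

Emit:
servo_tool([
  {"dx": -5,"dy": -7,"dz": 0,"rx": 0,"ry": 0,"rz": 0,"hand": 0},
  {"dx": -5,"dy": 0,"dz": 0,"rx": 0,"ry": 0,"rz": 0,"hand": 0},
  {"dx": -5,"dy": 0,"dz": 0,"rx": 0,"ry": 0,"rz": 0,"hand": 0},
  {"dx": -2,"dy": 0,"dz": 0,"rx": 0,"ry": 0,"rz": 0,"hand": 0},
  {"dx": -2,"dy": 0,"dz": 0,"rx": 0,"ry": 0,"rz": 0,"hand": 0},
  {"dx": -1.3,"dy": 0,"dz": 0,"rx": 0,"ry": 0,"rz": 0,"hand": 0},
  {"dx": -1,"dy": 0,"dz": 0,"rx": 0,"ry": 0,"rz": 0,"hand": 0},
  {"dx": 0,"dy": 0,"dz": 0,"rx": 0,"ry": 0,"rz": 0,"hand": 0},
  {"dx": 0,"dy": 0,"dz": 0,"rx": 0,"ry": 0,"rz": 0,"hand": 0},
])

```text
clock: 23.95
tool_pos: [462.1, -20.8, 252.1]
ee_rot: [-0.293, 3.128, 0.0]
contact_force: [-0.1, -0.4, -0.7]
grip_width: 0.4
finger_force: 0.4
```

```bash
python3 m.py
```

```text
clock 23.95 base [-143.4    40.31] z 252.15 yaw 0.18650612701055036 F base [-0.2 -0.3] [-0.1 -0.4 -0.7] grip 0.40987210308713967
```

Emit:
servo_tool([
  {"dx": -0.7,"dy": 0,"dz": 0,"rx": 0,"ry": 0,"rz": 0,"hand": 0},
  {"dx": -0.5,"dy": 0,"dz": 0,"rx": 0,"ry": 0,"rz": 0,"hand": 0},
  {"dx": 0,"dy": 0,"dz": 0,"rx": 0,"ry": 0,"rz": 0,"hand": 0},
  {"dx": 0,"dy": 0,"dz": 0,"rx": 0,"ry": 0,"rz": 0,"hand": 0},
])

```text
clock: 24.35
tool_pos: [463.4, -20.6, 252.1]
ee_rot: [-0.292, 3.128, 0.0]
contact_force: [-0.7, 0.4, -0.3]
grip_width: 0.3
finger_force: 0.7
```

Emit:
servo_tool([
  {"dx": 6,"dy": 0,"dz": 0,"rx": 0,"ry": 0,"rz": 0,"hand": 0},
  {"dx": 0,"dy": 0,"dz": -30,"rx": 0,"ry": 0,"rz": 0,"hand": 0},
  {"dx": 0,"dy": 0,"dz": -40,"rx": 0,"ry": 0,"rz": 0,"hand": 1},
  {"dx": 0,"dy": 0,"dz": -40,"rx": 0,"ry": 0,"rz": 0,"hand": 1},
  {"dx": 0,"dy": -13,"dz": -40,"rx": 0,"ry": 0,"rz": 0,"hand": 1},
  {"dx": -30,"dy": -13,"dz": -35,"rx": 0,"ry": 0,"rz": 0,"hand": 1},
  {"dx": -38,"dy": -13,"dz": 0,"rx": 0,"ry": 0,"rz": 0,"hand": 1},
  {"dx": 0,"dy": 0,"dz": 0,"rx": 0,"ry": 0,"rz": 0,"hand": 1},
  {"dx": 0,"dy": 0,"dz": 0,"rx": 0,"ry": 0,"rz": 0,"hand": 1},
  {"dx": 0,"dy": 0,"dz": 0,"rx": 0,"ry": 0,"rz": 0,"hand": 1},
])

```text
clock: 25.35
tool_pos: [530.8, -47.3, 437.0]
ee_rot: [0.292, -3.128, -0.0]
contact_force: [-0.3, -0.4, -0.2]
grip_width: 59.8
finger_force: 0.0
```

```bash
python3 m.py; python3 look.py w5
```

```text
clock 25.35 base [-80.77   1.57] z 437.02 yaw 0.18647628497976432 F base [-0.4 -0.3] [-0.3 -0.4 -0.2] grip 59.78539977000942
brass x -53 y -22.2 81.9
brass x -41 y -21.4 81.7
brass x -29 y -21.5 81.4
brass x -17 y -21.7 81.1
brass x -5 y -21.9 64.1
brass x 7 y -23.2 64.7
brass x 19 y 23.7 65.2
brass x min -57.38686083221293
hole [343.6 257.5] 66.5 [[-0.3 29.6]]
hole [371.7 223.7] 79.5 [[-39.8  58.8]]
hole [344.3 223.8] 85.0 [[-39.7  29.4]]
hole [316.6 223.8] 87.0 [[-39.7  -0.3]]
cap [-22.24936086 -20.74613567] [ 1.51048019 22.06118717]
pin line proj [[316.84448112 260.03663326]]
```

The near-right socket is at y -0.3 and the far row at x -0.3, so the far-right socket is centred under the pin. Press.

Emit:
servo_tool([
  {"dx": -20,"dy": -1,"dz": 0,"rx": 0,"ry": 0,"rz": 0,"hand": 0},
  {"dx": -30,"dy": 0,"dz": 0,"rx": 0,"ry": 0,"rz": 0,"hand": 0},
  {"dx": -30,"dy": 0,"dz": 0,"rx": 0,"ry": 0,"rz": 0,"hand": 0},
  {"dx": 0,"dy": 0,"dz": 15,"rx": 0,"ry": 0,"rz": 0,"hand": 0},
  {"dx": 0,"dy": 0,"dz": 15,"rx": 0,"ry": 0,"rz": 0,"hand": 0},
  {"dx": 0,"dy": 0,"dz": 15,"rx": 0,"ry": 0,"rz": 0,"hand": 0},
  {"dx": 0,"dy": 0,"dz": 5,"rx": 0,"ry": 0,"rz": 0,"hand": 0},
  {"dx": 0,"dy": 0,"dz": 0,"rx": 0,"ry": 0,"rz": 0,"hand": 0},
  {"dx": 0,"dy": 0,"dz": 0,"rx": 0,"ry": 0,"rz": 0,"hand": 0},
  {"dx": 0,"dy": 0,"dz": 0,"rx": 0,"ry": 0,"rz": 0,"hand": 0},
])

```text
clock: 26.4
tool_pos: [610.2, -33.6, 388.1]
ee_rot: [-0.292, 3.127, -0.0]
contact_force: [-0.4, -0.1, 0.3]
grip_width: 0.8
finger_force: 0.0
```

```bash
python3 m.py
```

```text
clock 26.4 base [-0.23  0.44] z 388.08 yaw 0.1863579504223245 F base [-0.4 -0.1] [-0.4 -0.1  0.3] grip 0.7631409797356892
```

Emit:
servo_tool([
  {"dx": 0,"dy": 0,"dz": 10,"rx": 0,"ry": 0,"rz": 0,"hand": 0},
  {"dx": 0,"dy": 0,"dz": 9,"rx": 0,"ry": 0,"rz": 0,"hand": 0},
  {"dx": 0,"dy": 0,"dz": 4,"rx": 0,"ry": 0,"rz": 0,"hand": 0},
  {"dx": 0,"dy": 0,"dz": 3,"rx": 0,"ry": 0,"rz": 0,"hand": 0},
  {"dx": 0,"dy": 0,"dz": 2,"rx": 0,"ry": 0,"rz": 0,"hand": 0},
  {"dx": 0,"dy": 0,"dz": 1,"rx": 0,"ry": 0,"rz": 0,"hand": 0},
  {"dx": 0,"dy": 0,"dz": 1,"rx": 0,"ry": 0,"rz": 0,"hand": 0},
  {"dx": 0,"dy": 0,"dz": 1,"rx": 0,"ry": 0,"rz": 0,"hand": 0},
  {"dx": 0,"dy": 0,"dz": 0,"rx": 0,"ry": 0,"rz": 0,"hand": 0},
])

```text
clock: 27.3
tool_pos: [610.3, -33.5, 356.2]
ee_rot: [-0.292, 3.128, -0.0]
contact_force: [-3.3, 0.9, 3.8]
grip_width: 0.6
finger_force: 2.0
```

Emit:
servo_tool([
  {"dx": 0,"dy": 0,"dz": 1,"rx": 0,"ry": 0,"rz": 0,"hand": 0},
  {"dx": 0,"dy": 0,"dz": 1,"rx": 0,"ry": 0,"rz": 0,"hand": 0},
  {"dx": 0,"dy": 0,"dz": 0,"rx": 0,"ry": 0,"rz": 0,"hand": 0},
])

```text
clock: 27.6
tool_pos: [610.3, -33.6, 354.1]
ee_rot: [-0.292, 3.128, -0.0]
contact_force: [-3.2, -0.8, 4.5]
grip_width: 0.7
finger_force: 2.2
```

In the socket: force is still on the spring curve at 10 mm.

Emit:
servo_tool([
  {"dx": 0,"dy": 0,"dz": 2,"rx": 0,"ry": 0,"rz": 0,"hand": 0},
  {"dx": 0,"dy": 0,"dz": 2,"rx": 0,"ry": 0,"rz": 0,"hand": 0},
  {"dx": 0,"dy": 0,"dz": 2,"rx": 0,"ry": 0,"rz": 0,"hand": 0},
  {"dx": 0,"dy": 0,"dz": 2,"rx": 0,"ry": 0,"rz": 0,"hand": 0},
  {"dx": 0,"dy": 0,"dz": 1,"rx": 0,"ry": 0,"rz": 0,"hand": 0},
  {"dx": 0,"dy": 0,"dz": 0.8,"rx": 0,"ry": 0,"rz": 0,"hand": 0},
  {"dx": 0,"dy": 0,"dz": 0,"rx": 0,"ry": 0,"rz": 0,"hand": 0},
  {"dx": 0,"dy": 0,"dz": 0,"rx": 0,"ry": 0,"rz": 0,"hand": 0},
])

```text
clock: 28.4
tool_pos: [610.3, -33.6, 344.5]
ee_rot: [-0.292, 3.128, -0.0]
contact_force: [-3.1, 0.1, 6.8]
grip_width: 0.3
finger_force: 3.2
```

Emit:
servo_tool([
  {"dx": 0,"dy": 0,"dz": 0.8,"rx": 0,"ry": 0,"rz": 0,"hand": 0},
  {"dx": 0,"dy": 0,"dz": 0,"rx": 0,"ry": 0,"rz": 0,"hand": 0},
  {"dx": 0,"dy": 0,"dz": 0,"rx": 0,"ry": 0,"rz": 0,"hand": 0},
])

```text
clock: 28.7
tool_pos: [610.3, -33.5, 344.3]
ee_rot: [-0.292, 3.127, -0.0]
contact_force: [-4.1, -0.0, 10.6]
grip_width: 0.2
finger_force: 5.5
```

Emit:
servo_tool([
  {"dx": 0,"dy": 0,"dz": 0.5,"rx": 0,"ry": 0,"rz": 0,"hand": 0},
  {"dx": 0,"dy": 0,"dz": 0,"rx": 0,"ry": 0,"rz": 0,"hand": 0},
  {"dx": 0,"dy": 0,"dz": 0,"rx": 0,"ry": 0,"rz": 0,"hand": 0},
])

```text
clock: 29.0
tool_pos: [610.3, -33.5, 344.2]
ee_rot: [-0.292, 3.127, -0.0]
contact_force: [-7.8, 0.5, 14.1]
grip_width: 0.7
finger_force: 7.2
```

Emit:
servo_tool([
  {"dx": 0,"dy": 0,"dz": -6,"rx": 0,"ry": 0,"rz": 0,"hand": 0},
  {"dx": 0,"dy": 0,"dz": -8,"rx": 0,"ry": 0,"rz": 0,"hand": 0},
  {"dx": 0,"dy": 0,"dz": -10,"rx": 0,"ry": 0,"rz": 0,"hand": 0},
  {"dx": 0,"dy": 0,"dz": -30,"rx": 0,"ry": 0,"rz": 0,"hand": 0},
  {"dx": 0,"dy": 0,"dz": -40,"rx": 0,"ry": 0,"rz": 0,"hand": 0},
  {"dx": 40,"dy": 0,"dz": 0,"rx": 0,"ry": 0,"rz": 0,"hand": 0},
  {"dx": 40,"dy": 0,"dz": 0,"rx": 0,"ry": 0,"rz": 0,"hand": 0.9},
  {"dx": 0,"dy": 0,"dz": 0,"rx": 0,"ry": 0,"rz": 0,"hand": 0.9},
  {"dx": 0,"dy": 0,"dz": 0,"rx": 0,"ry": 0,"rz": 0,"hand": 0.9},
  {"dx": 0,"dy": 0,"dz": 0,"rx": 0,"ry": 0,"rz": 0,"hand": 0.9},
  {"dx": 0,"dy": 0,"dz": 0,"rx": 0,"ry": 0,"rz": 0,"hand": 0.9},
])

```text
clock: 30.1
tool_pos: [532.4, -48.3, 436.7]
ee_rot: [0.293, -3.127, -0.0]
contact_force: [-0.0, 0.1, 0.7]
grip_width: 35.5
finger_force: 0.0
```

```bash
python3 m.py; python3 look.py w6
```

```text
clock 30.1 base [-79.35   0.33] z 436.68 yaw 0.1867708240118675 F base [-0.   0.1] [-0.   0.1  0.7] grip 35.48624610135335
brass x -53 y -22.3 81.8
brass x -41 y -21.4 81.5
brass x -29 y -21.6 81.2
brass x -17 y -21.8 81.8
brass x -5 y -21.9 81.6
brass x 7 y -23.2 82.3
brass x 19 y 24.7 38.2
brass x 55 y -93.0 96.9
brass x 67 y -99.6 102.4
brass x min -57.366510638518264
hole [344.5 256.5] 66.5 [[-0.4 29.4]]
hole [372.8 222.7] 79.5 [[-39.9  58.8]]
hole [345.4 222.7] 85.0 [[-39.8  29.3]]
hole [317.7 222.6] 87.0 [[-39.8  -0.3]]
cap [-22.53472909 -21.22877136] [ 2.39301318 22.67820235]
pin line proj [[317.89698385 259.12548999]]
```

View pics/w6.png

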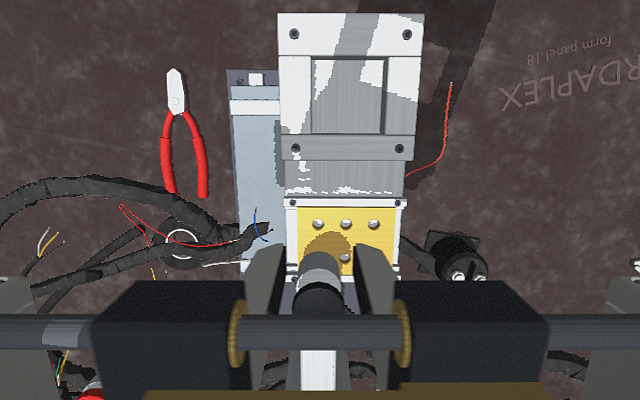

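The final view shows the probe up with the cap near (317,295), the carrier still at the far-right socket, and the side cutters, tape and contactor in place. The robot is clear, so I hand in.

```bash
python3 -c "
from station import manip
print(manip.close_job())"
```

```text
the job is handed in; nothing more can be done
None
```

The pin went fully through the near-left socket, then the far-right one; I handed the job in at about 30 s with the carrier left at the far-right socket, the probe up and the robot clear (no verdict was returned).

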